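# Put the nut driver away in the drawer under the wattmeter

## Task

Pull open the drawer of the grey unit, then draw the driver with the thick square handle out of the leaning tool stand and lay it down flat in the drawer, not letting go of it before it lies flat there. Then push the drawer fully shut. Leave the other tools in the stand and do not knock over or shift the other things on the bench.

Things in the scene. Friction and masses are not known exactly. Their poses are not given: they have to be found in the camera images.
- driver: nut driver in one sleeve of the stand (which varies). Black square handle 26 x 26 x 95 mm, steel shaft 9 mm thick (11 at its end), 70 mm long; 0.15 kg. Origin on the axis at the shoulder between them; +z runs up the handle (to +95 mm), the shaft along -z (to -70 mm); x, y square to its faces. Starts leaning 0.61 rad from vertical to the stand's -x, its y parallel to the stand's y
- driver_grip (a point): point on the driver's axis, inside the handle, 48 mm above the shoulder; the centre of mass is near it
- screwdriver: slim round-handled screwdriver standing in another sleeve: black handle 18 mm thick and 106 mm long with a 26 mm flange, shaft 9 mm thick and 70 mm long; origin on the axis at the shoulder, +z up the handle. Leave it
- brush: flat brush standing bristles up in another sleeve: 34 mm wide, 14 mm thick head, 100 mm above its 26 mm flange; origin on the axis at the underside of the flange, +z up. Leave it
- stand: fixed tool stand: base plate 130 (x) x 200 (y) x 8 mm; three square sleeves at y = -65, 0, +65 mm, 22 mm outside, 14 mm inside, 74 mm deep, leaning 0.61 rad (35 deg) to the stand's -x. Mouth centres at x = -25, z = 80 mm. Side cheeks at y = +-94 mm reach up to z = 55 mm. Origin: centre of the underside
- cab: fixed grey drawer unit 240 (x) x 300 (y) x 100 mm high with one drawer whose black front faces -x and slides out along -x; a wattmeter 85 mm high stands on its rear part (x from +5 to +115 mm). Origin: centre of the underside
- cab_drawer0 (a joint): how far the drawer is pulled out, m: 0 fully shut, 0.166 at the stop. It may start slightly ajar. Slides with about 1 N of friction
- cab_drawer0_handle (a point): middle of the drawer's bar handle: a round bar 11 mm thick and 120 mm long along the unit's y, 35 mm in front of the drawer's front face, 62 mm above the table and 26 mm below the top edge of the front (take it with the fingertips), with a post at each end (+-51 mm); moves with the drawer, axes as the unit's
- drawer_floor (a point): centre of the drawer's inner floor, 22 mm above the table; moves with the drawer, axes as the unit's. Inner floor 195 mm (x) by 258 mm (y), walls 56 mm high, front 64 mm. The handle bar lies 153 mm from here along -x. With the drawer pulled out 0.15 m, the unit's roof covers what lies beyond x = +47 mm
- mug: white mug, 80 mm across, 95 mm high, standing; origin centre of underside. Leave it
- handheld: handheld radio standing upright, 35 x 58 x 120 mm plus a 100 mm aerial; origin centre of underside. Leave it
- spool: spool standing on its flange, 64 mm across, 50 mm high; origin centre of underside. Leave it
- mouse: computer mouse, 105 x 60 x 32 mm, on a thin dark mat; origin centre of underside. Leave it
- handmic: hand microphone lying flat, 90 x 55 x 30 mm; origin centre of underside. Leave it
Mind the look-alikes: they are no part of the job. What is shaped like the driver but blue is not meant.

How it is judged:
By the outcome, as a careful person would: the job done as asked, in the order asked, and still so for the second after the job is handed in, with the robot touching nothing.
It also fails if it takes over 62 s, if anything falls off the work surface, if the arm or the gripper's body presses on something with over 40 N, if the wrist force passes 120 N, or if a joint passes its speed limit or range.

## Robot

A 6-joint arm with a two-finger parallel gripper is mounted at the origin on the work surface. World frame = base frame: x ahead of the robot, y to its left, z up, the work surface at z = 0. Lengths are in m, angles in rad, forces in N, time in s.
With the tool pointing down it reaches from about 0.35 to 0.775 m from the base axis. Payload 7.3 kg.
Tool frame: the origin (TCP) lies on the front face of the gripper's body, between the roots of the fingers; the fingertips stand ahead of it and the grasp point (between the pads) lies 47 mm ahead of it (finger_overhang is the z of the fingertips in the tool frame, in m); z points along the fingers, y is the line along which they close (so a half turn about z gives the same grasp; the last joint's range is limited). The gripper opens to 92 mm and grips with 3 to 60 N. Pads are 19 mm wide; open, the fingers measure 130 mm over their backs; the gripper's body (75 mm by 190 mm) begins 47 mm behind the grasp point.
Start: joints at [1.185, 0.342, 1.524, -0, 1.275, -0.146], TCP at [0.125, 0.51, 0.292] pointing down, gripper open.
Joint ranges: [-2.53, 2.53], [-0.77, 2.02], [0.04, 2.7], [-1, 4.14], [0.28, 2.66], [-3.11, 3.11]. Speed limits (rad/s): [2.57, 2.57, 3.14, 3.14, 3.14, 3.14].

## Interface

Orientations are given as [roll, pitch, yaw] about the fixed x, y, z axes, in that order (R = Rz(yaw) Ry(pitch) Rx(roll)).
In Python, from cell import * gives the robot as it stands. The module is installed in compiled form; this text tells all that it offers.
- The arm moves only by the tool arm_command, never from a script. Its argument "series" is a list of rows, each an object of numbers: "x", "y", "z": the shift along the tool's x, y, z in mm; "rx", "ry", "rz": the turn, a rotation vector about the tool's x, y, z in degrees. A call has 1 to 20 rows; each row is the pose to reach, as a shift and turn from the pose commanded when the call began, along the tool's axes at that moment; what a row does not reach only later rows make up. A row lasts 1/10 s, in which the tool goes at most 50 mm and 8.59 degrees, less where a joint would pass 70% of its speed; a pose out of reach is approached as far as the arm can. A call with a gripper value outside its range is refused whole. "hand" is the finger opening in mm, from 0 to 91.8, set as the call begins (left out, the last holds). The fingers move at their own pace and stop on an object; "squeeze" is the grip in N (left out, the last holds). Time passes only in rows, so rows that repeat a pose let the fingers close. It gives the time, the measured TCP pose, the force, the opening and the grip force at its end, in the units of the state.
- observe(): the state, without advancing time (a new reading comes with each control period).
- read_camera(name): name is "side" or "top"; returns a dict with "pixels" (420x560x3 uint8, blue, green, red), "K" (3x3 intrinsics, pixels), "rvec" (rotation vector, rad) and "tvec" (3), from world to camera coordinates, as OpenCV has them. Camera axes: x right, y down, z forward; pixel columns grow to the right and rows downward; lengths in m; the calibration is good to about 2 mm. A picture is of the moment at which its call begins. There is no depth.
- hand_in(): hands the job in; it is judged then, once.
Trained networks look in a picture, given as the dict that the camera call returned (one of the last four; its "shot" number tells which), for a name from the list of things; names that differ only in an ending like _2 or _b are one class to them, and where a whole thing is asked for, a point or a joint stands for the part that bears it (a point fixed in the world has none). Each returns a list of dicts, best first, with "confidence" (0 to 1); they miss things now and then, are a little off and sometimes report something else, mostly with a low value. They report only what shows in the picture. A call takes as long as a camera call. They do not tell look-alikes from the thing itself.
- boxes_of(picture, query): "point" ([x, y, z] in m, in world coordinates, good to about 4 mm: the middle of the surface that is visible of it).
- trace(picture, query): "pixels" (420x560 bool, what is visible of it).
- mark_of(picture, query): "point" ([x, y, z] in m, in world coordinates, good to about 4 mm: a listed point, or the origin of a listed thing).
The state is a dict: "time": time; "qpos": joint angles; "qvel": joint speeds; "joint_efforts": joint torques, N m; "tool_pos": TCP position; "tool_rot": TCP orientation; "contact_force": force on the tool from outside, world axes, zero at the start; "torque": the same for the moment, N m; "opening": finger opening in m; "grip_force": force on a finger pad.
Only numpy, scipy, OpenCV 4.12 (cv2) and the standard library are available. Lean on these libraries where they do the work, as an engineer would, in place of code of your own. Each camera call takes 0.05 s, during which the arm holds its last target. There are 200 camera calls.

## Working session

There is one attempt and no reset: what is moved stays moved. The work goes in short steps, Python scripts to look and compute and a tool call to move; the robot and the scene stay as the last step left them, time stands still between calls to the robot, and variables do not carry over. Pictures are saved under pics/ and viewed, at most 10 in all, crops included, and the job is handed in when it is done.

Besides the shell and the picture viewer there is one more tool, called as name(argument=value, ...) on one line, values as JSON. arm_command: Moves the arm, as the interface text tells. Its arguments: {"type":"object","properties":{"series":{"type":"array"},"hand":{"type":"number"},"squeeze":{"type":"number"}},"required":["series"]}

```bash
mkdir -p pics; ls; python3 - <<'E'
from cell import *
import cv2,numpy as np
s=observe(); print({k:np.round(v,3) for k,v in s.items()})
for n in("side","top"):
    p=read_camera(n); cv2.imwrite(f"pics/{n}0.png",p["pixels"])
    print(n,p["K"].tolist(),p["rvec"],p["tvec"])
    for q in("driver","driver_grip","screwdriver","brush","stand","cab","cab_drawer0_handle","drawer_floor","mug","handheld","spool","mouse","handmic"):
        print(q,[(np.round(d["point"],3).tolist(),round(d["confidence"],2)) for d in mark_of(p,q)[:4]])
E
```

```text
pics
{'time': np.float64(0.0), 'qpos': array([ 1.185,  0.343,  1.525,  0.   ,  1.275, -0.146]), 'qvel': array([ 0.   ,  0.001, -0.   , -0.002,  0.001, -0.   ]), 'joint_efforts': array([ -0.   , -43.125, -24.421,   0.072,   0.056,  -0.   ]), 'tool_pos': array([0.125, 0.51 , 0.292]), 'tool_rot': array([-3.14 , -0.   ,  2.902]), 'contact_force': array([0.165, 0.34 , 0.003]), 'torque': array([-0.023, -0.009, -0.052]), 'grip_force': np.float64(0.0), 'opening': np.float64(0.092)}
side [[435.0361564451729, 0.0, 274.3315842541272], [0.0, 435.0361564451729, 209.31613550153574], [0.0, 0.0, 1.0]] [ 0.06975015 -2.91089826  1.12866933] [0.52763024 0.16484718 1.30843434]
driver [([0.6, 0.221, 0.076], 0.94), ([0.268, 0.309, 0.013], 0.92)]
driver_grip [([0.317, 0.322, 0.011], 0.73), ([0.595, 0.192, 0.115], 0.62)]
screwdriver [([0.467, 0.249, 0.079], 0.62)]
brush [([0.537, 0.234, 0.075], 0.65)]
stand [([0.543, 0.258, -0.001], 0.64)]
cab [([0.757, -0.158, -0.003], 0.74)]
cab_drawer0_handle [([0.581, -0.179, 0.059], 0.97)]
drawer_floor []
mug [([0.421, -0.531, 0.0], 0.7)]
handheld [([0.555, -0.48, 0.00
[... 280 characters left out ...]
4606364 -2.18961614  0.12215231] [-0.11139234  0.53033821  1.71948201]
driver [([0.598, 0.219, 0.075], 0.45)]
driver_grip [([0.311, 0.321, 0.01], 0.87), ([0.589, 0.191, 0.114], 0.59)]
screwdriver [([0.469, 0.244, 0.075], 0.67)]
brush [([0.539, 0.258, -0.001], 0.57), ([0.374, -0.138, 0.007], 0.57), ([0.532, 0.235, 0.079], 0.42)]
stand [([0.424, -0.528, -0.001], 0.59), ([0.539, 0.253, -0.002], 0.57)]
cab []
cab_drawer0_handle [([0.583, -0.181, 0.062], 0.78)]
drawer_floor []
mug [([0.424, -0.531, 0.0], 0.63)]
handheld [([0.554, -0.486, -0.0], 0.62)]
spool [([0.736, 0.157, 0.002], 0.71)]
mouse [([0.375, -0.138, 0.009], 0.76), ([0.414, 0.105, 0.002], 0.17)]
handmic [([0.413, 0.104, 0.002], 0.84)]
```

View pics/side0.png

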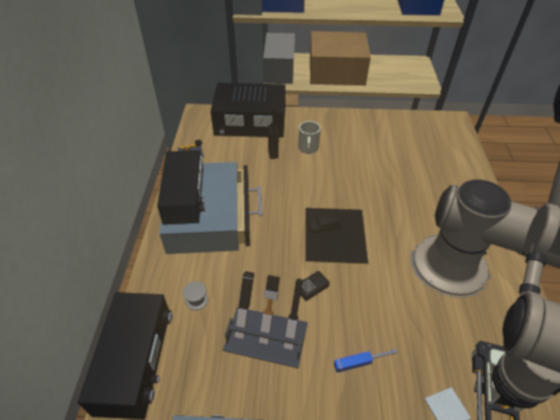

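View pics/top0.png

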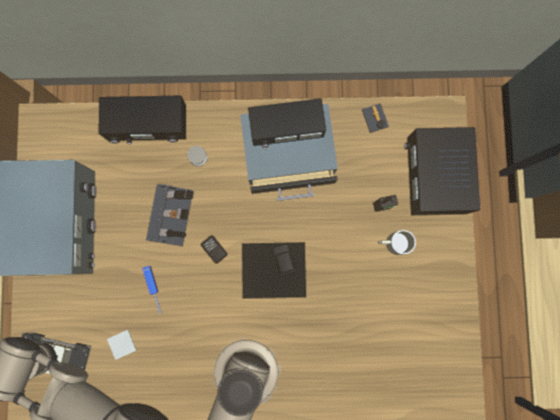

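Candidates for the driver:
- Black thick handle at side (246,290): the end sleeve.
- Slim black handle at side (297,300): the screwdriver.
- Brush at side (272,290).
- Blue look-alike lying at side (355,360): not meant.

By the description I choose (246,290). I'll check it in a crop and measure the yaws.

```bash
cat > h.py <<'E'
from cell import *
import cv2,numpy as np
def onplane(p,uv,z):
    R=cv2.Rodrigues(np.array(p["rvec"],float))[0]; t=np.array(p["tvec"],float).ravel()
    uv=np.atleast_2d(np.array(uv,float)); d=np.c_[uv,np.ones(len(uv))]@np.linalg.inv(p["K"]).T@R
    c=-R.T@t; return c+d*((z-c[2])/d[:,2])[:,None]
def pts(n,q):
    p=read_camera(n); r=mark_of(p,q); return [(np.round(d["point"],3).tolist(),round(d["confidence"],2)) for d in r]
E
python3 - <<'E'
from h import *
import cell; print([n for n in dir(cell) if not n.startswith('_')], getattr(cell,'finger_overhang',None))
for n in("side","top"):
    p=read_camera(n)
    for q,z in(("cab_drawer0_handle",.062),("cab",.1),("stand",.008)):
        for d in trace(p,q)[:1]:
            m=d["pixels"]; v,u=np.nonzero(m); w=onplane(p,np.c_[u,v],z)[:,:2]
            r=cv2.minAreaRect((w*1000).astype(np.float32)); print(n,q,round(d["confidence"],2),m.sum(),u.min(),u.max(),v.min(),v.max(),np.round(np.array(r[0]+r[1]+(r[2],)),1))
    for q in("driver","screwdriver","brush","cab","cab_drawer0_handle","stand"):
        print(q,[(np.round(d["point"],3).tolist(),round(d["confidence"],2)) for d in mark_of(p,q)[:3]])
    if n=="side": cr=cv2.resize(p["pixels"][260:370,215:345],None,fx=3,fy=3,interpolation=cv2.INTER_CUBIC)
    else: cr2=cv2.resize(p["pixels"][90:210,230:350],None,fx=3,fy=3,interpolation=cv2.INTER_CUBIC)
o=np.zeros((360,760,3),np.uint8); o[:330,:390]=cr; o[:360,395:755]=cr2; cv2.imwrite("pics/crop.png",o)
E
```

```text
['IKError', 'boxes_of', 'finger_overhang', 'hand_in', 'mark_of', 'observe', 'read_camera', 'trace'] 0.0655
side cab_drawer0_handle 0.76 1007 237 261 166 246 [ 617.5 -167.3   77.1  351.     6.1]
side cab 0.87 8552 157 261 149 254 [ 741.2 -160.5  323.5  454.5    7.8]
side stand 0.93 3702 223 308 308 367 [540.5 260.1 136.3 212.9  80.5]
driver [([0.599, 0.219, 0.078], 0.74), ([0.594, 0.196, 0.116], 0.73), ([0.269, 0.309, 0.013], 0.7)]
screwdriver [([0.47, 0.248, 0.078], 0.67)]
brush [([0.558, -0.482, 0.002], 0.7), ([0.536, 0.234, 0.076], 0.65)]
cab [([0.762, -0.159, -0.004], 0.8)]
cab_drawer0_handle [([0.584, -0.179, 0.059], 0.76), ([0.417, 0.106, -0.004], 0.43)]
stand [([0.542, 0.263, -0.003], 0.68)]
top cab_drawer0_handle 0.92 1259 251 337 171 200 [ 618.2 -176.1   80.3  295.1    6.1]
top cab 0.77 7885 241 337 98 201 [ 735.  -160.7  332.   302.6    6. ]
top stand 0.63 1816 146 191 184 245 [538.1 257.4 137.  205.6  80.3]
driver [([0.468, 0.246, 0.08], 0.73), ([0.27, 0.307, 0.012], 0.68), ([0.598, 0.216, 0.076], 0.54)]
screwdriver [([0.469, 0.24, 0.075], 0.67)]
brush [([0.532, 0.233, 0.08], 0.63)]
cab [([0.754, -0.158, -0.004], 0.89), ([0.374, -0.136, 0.005], 0.41)]
cab_drawer0_handle [([0.584, -0.182, 0.064], 0.94)]
stand [([0.538, 0.258, -0.001], 0.59)]
```

View pics/crop.png

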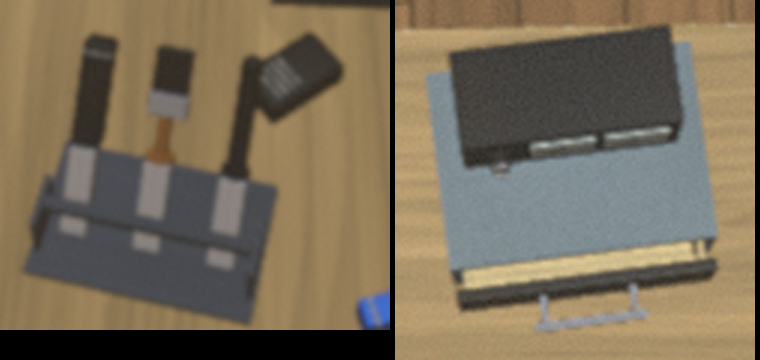

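The crop shows the thick square handle at its left (95,90), in the stand's end sleeve. The slim round screwdriver is at (240,110), and the blue one lies apart. On the right the drawer is slightly ajar, with its bar at about (590,322). Next is the drawer.

```bash
cat >> h.py <<'E'
from scipy.spatial.transform import Rotation as Ro
def goal(pos,zdir,ydir,cur=None):
    """shift (mm) and turn (deg) in tool axes from the present pose"""
    s=observe(); p0,R0=(np.array(s["tool_pos"]),Ro.from_euler("xyz",s["tool_rot"])) if cur is None else cur
    z=np.array(zdir,float);z/=np.linalg.norm(z); best=None
    for sg in(1,-1):
        y=sg*np.array(ydir,float); y-=z*(y@z); y/=np.linalg.norm(y)
        R=Ro.from_matrix(np.c_[np.cross(y,z),y,z]); d=(R0.inv()*R)
        print(sg,"shift",np.round(R0.inv().apply(np.array(pos)-p0)*1000,1),"turn",np.round(np.degrees(d.as_rotvec()),1))
def st():
    s=observe()
    for k in("time","qpos","tool_pos","tool_rot","contact_force","opening","grip_force"): print(k,np.round(s[k],4))
CX=np.array([np.cos(np.radians(6.1)),np.sin(np.radians(6.1)),0]); CY=np.array([-CX[1],CX[0],0])
E
python3 -c "
from h import *
goal([.583,-.18,.22],[0,0,-1],CX)"
```

```text
1 shift [-609.1 -561.4   72.2] turn [ 0.  -0.  70.2]
-1 shift [-609.1 -561.4   72.2] turn [   0.     0.  -109.8]
```

arm_command(series=[{"x": -609,"y": -561,"z": 72,"rz": 70.2},{"x": -609,"y": -561,"z": 72,"rz": 70.2},{"x": -609,"y": -561,"z": 72,"rz": 70.2},{"x": -609,"y": -561,"z": 72,"rz": 70.2},{"x": -609,"y": -561,"z": 72,"rz": 70.2},{"x": -609,"y": -561,"z": 72,"rz": 70.2},{"x": -609,"y": -561,"z": 72,"rz": 70.2},{"x": -609,"y": -561,"z": 72,"rz": 70.2},{"x": -609,"y": -561,"z": 72,"rz": 70.2},{"x": -609,"y": -561,"z": 72,"rz": 70.2},{"x": -609,"y": -561,"z": 72,"rz": 70.2},{"x": -609,"y": -561,"z": 72,"rz": 70.2},{"x": -609,"y": -561,"z": 72,"rz": 70.2},{"x": -609,"y": -561,"z": 72,"rz": 70.2},{"x": -609,"y": -561,"z": 72,"rz": 70.2},{"x": -609,"y": -561,"z": 72,"rz": 70.2},{"x": -609,"y": -561,"z": 72,"rz": 70.2},{"x": -609,"y": -561,"z": 72,"rz": 70.2},{"x": -609,"y": -561,"z": 72,"rz": 70.2},{"x": -609,"y": -561,"z": 72,"rz": 70.2}], hand=23, squeeze=30)

```text
invalid input
```

```bash
python3 -c "
from h import *
st(); print(pts('top','cab_drawer0_handle'),pts('side','cab_drawer0_handle'))
goal([.583,-.18,.119],[0,0,-1],CX)"
```

```text
time 2.4
qpos [ 1.185   0.342   1.5241  0.      1.2754 -0.146 ]
tool_pos [0.1247 0.51   0.2923]
tool_rot [ 3.1414 -0.      2.9017]
contact_force [-0.3436 -0.676   0.0603]
opening 0.0916
grip_force 0.0
[([0.586, -0.179, 0.063], 0.71)] [([0.582, -0.179, 0.059], 0.9)]
1 shift [-609.1 -561.4  173.2] turn [ 0.  -0.  70.2]
-1 shift [-609.1 -561.4  173.2] turn [   0.     0.  -109.8]
```

arm_command(series=[{"x": -609,"y": -561,"z": 72,"rx": 0,"ry": 0,"rz": 70.2},{"x": -609,"y": -561,"z": 72,"rx": 0,"ry": 0,"rz": 70.2}], hand=23, squeeze=30)

```text
time: 2.8
tool_pos: [0.1798, 0.4265, 0.2832]
tool_rot: [3.141, 0.0, 2.599]
contact_force: [0.5, -0.3, 0.4]
opening: 0.0797
grip_force: 0.0
```

```bash
python3 -c "
from h import *
goal([.583,-.18,.22],[0,0,-1],CX)"
```

```text
1 shift [-658.5 -311.1   63.2] turn [ 0.   0.  52.8]
-1 shift [-658.5 -311.1   63.2] turn [  -0.     0.  -127.2]
```

arm_command(series=[{"x": -658,"y": -311,"z": 63,"rx": 0,"ry": 0,"rz": 52.8},{"x": -658,"y": -311,"z": 63,"rx": 0,"ry": 0,"rz": 52.8},{"x": -658,"y": -311,"z": 63,"rx": 0,"ry": 0,"rz": 52.8},{"x": -658,"y": -311,"z": 63,"rx": 0,"ry": 0,"rz": 52.8},{"x": -658,"y": -311,"z": 63,"rx": 0,"ry": 0,"rz": 52.8},{"x": -658,"y": -311,"z": 63,"rx": 0,"ry": 0,"rz": 52.8},{"x": -658,"y": -311,"z": 63,"rx": 0,"ry": 0,"rz": 52.8},{"x": -658,"y": -311,"z": 63,"rx": 0,"ry": 0,"rz": 52.8},{"x": -658,"y": -311,"z": 63,"rx": 0,"ry": 0,"rz": 52.8},{"x": -658,"y": -311,"z": 63,"rx": 0,"ry": 0,"rz": 52.8},{"x": -658,"y": -311,"z": 63,"rx": 0,"ry": 0,"rz": 52.8},{"x": -658,"y": -311,"z": 63,"rx": 0,"ry": 0,"rz": 52.8},{"x": -658,"y": -311,"z": 63,"rx": 0,"ry": 0,"rz": 52.8},{"x": -658,"y": -311,"z": 63,"rx": 0,"ry": 0,"rz": 52.8},{"x": -658,"y": -311,"z": 63,"rx": 0,"ry": 0,"rz": 52.8},{"x": -658,"y": -311,"z": 63,"rx": 0,"ry": 0,"rz": 52.8},{"x": -658,"y": -311,"z": 63,"rx": 0,"ry": 0,"rz": 52.8}])

```text
time: 4.5
tool_pos: [0.5841, -0.1781, 0.2198]
tool_rot: [-3.14, -0.001, 1.679]
contact_force: [0.1, 0.4, 0.4]
opening: 0.023
grip_force: 0.0
```

```bash
python3 -c "
from h import *
st(); goal([.583,-.18,.119],[0,0,-1],CX)"
```

```text
time 4.5
qpos [-4.2150e-01  5.5920e-01  1.3785e+00  4.0000e-04  1.2055e+00 -5.3010e-01]
tool_pos [ 0.5841 -0.1781  0.2198]
tool_rot [-3.1404e+00 -1.1000e-03  1.6792e+00]
contact_force [0.0691 0.3621 0.407 ]
opening 0.023
grip_force 0.0
1 shift [ -1.9  -1.2 100.8] turn [-0.1 -0.1  0.1]
-1 shift [ -1.9  -1.2 100.8] turn [ 1.000e-01 -1.000e-01 -1.799e+02]
```

arm_command(series=[{"x": -2,"y": -1,"z": 40,"rx": 0,"ry": 0,"rz": 0},{"x": -2,"y": -1,"z": 65,"rx": 0,"ry": 0,"rz": 0},{"x": -2,"y": -1,"z": 80,"rx": 0,"ry": 0,"rz": 0},{"x": -2,"y": -1,"z": 92,"rx": 0,"ry": 0,"rz": 0},{"x": -2,"y": -1,"z": 101,"rx": 0,"ry": 0,"rz": 0},{"x": -2,"y": -1,"z": 101,"rx": 0,"ry": 0,"rz": 0}])

```text
time: 5.1
tool_pos: [0.5832, -0.1792, 0.1189]
tool_rot: [-3.14, -0.001, 1.681]
contact_force: [-0.7, 0.3, -0.5]
opening: 0.0229
grip_force: 0.0
```

arm_command(series=[{"x": 0,"y": 0,"z": 0,"rx": 0,"ry": 0,"rz": 0},{"x": 0,"y": 0,"z": 0,"rx": 0,"ry": 0,"rz": 0},{"x": 0,"y": 0,"z": 0,"rx": 0,"ry": 0,"rz": 0},{"x": 0,"y": 0,"z": 0,"rx": 0,"ry": 0,"rz": 0}], hand=5)

```text
time: 5.5
tool_pos: [0.5842, -0.1801, 0.1205]
tool_rot: [3.14, 0.001, 1.68]
contact_force: [1.3, 1.1, 3.8]
opening: 0.0098
grip_force: 30.0
```

arm_command(series=[{"x": 0,"y": -8,"z": 0,"rx": 0,"ry": 0,"rz": 0},{"x": 0,"y": -25,"z": 0,"rx": 0,"ry": 0,"rz": 0},{"x": 0,"y": -45,"z": 0,"rx": 0,"ry": 0,"rz": 0},{"x": 0,"y": -65,"z": 0,"rx": 0,"ry": 0,"rz": 0},{"x": 0,"y": -85,"z": 0,"rx": 0,"ry": 0,"rz": 0},{"x": 0,"y": -100,"z": 0,"rx": 0,"ry": 0,"rz": 0},{"x": 0,"y": -112,"z": 0,"rx": 0,"ry": 0,"rz": 0},{"x": 0,"y": -120,"z": 0,"rx": 0,"ry": 0,"rz": 0},{"x": 0,"y": -125,"z": 0,"rx": 0,"ry": 0,"rz": 0}])

```text
time: 6.4
tool_pos: [0.4588, -0.1938, 0.1205]
tool_rot: [3.14, 0.001, 1.68]
contact_force: [1.9, 2.6, 6.6]
opening: 0.0098
grip_force: 30.0
```

```bash
python3 -c "
from h import *
st(); print(pts('top','drawer_floor'),pts('side','drawer_floor'),pts('top','cab_drawer0_handle'))"
```

```text
time 6.4
qpos [-5.5380e-01  5.0630e-01  1.8135e+00  5.0000e-04  8.2030e-01 -6.6310e-01]
tool_pos [ 0.4588 -0.1938  0.1205]
tool_rot [3.1403e+00 6.0000e-04 1.6797e+00]
contact_force [1.8836 2.6379 6.5755]
opening 0.0098
grip_force 30.0011
[([0.611, -0.173, 0.024], 0.73)] [([0.61, -0.172, 0.016], 0.8)] [([0.458, -0.196, 0.063], 0.58)]
```

arm_command(series=[{"x": 0,"y": -5,"z": 0,"rx": 0,"ry": 0,"rz": 0},{"x": 0,"y": -10,"z": 0,"rx": 0,"ry": 0,"rz": 0},{"x": 0,"y": -14,"z": 0,"rx": 0,"ry": 0,"rz": 0},{"x": 0,"y": -17,"z": 0,"rx": 0,"ry": 0,"rz": 0},{"x": 0,"y": -19,"z": 0,"rx": 0,"ry": 0,"rz": 0}])

```text
time: 7.2
tool_pos: [0.4409, -0.1958, 0.1205]
tool_rot: [3.139, 0.001, 1.68]
contact_force: [8.8, 5.6, 2.7]
opening: 0.0096
grip_force: 30.0
```

arm_command(series=[{"x": 0,"y": -2,"z": 0,"rx": 0,"ry": 0,"rz": 0},{"x": 0,"y": -2,"z": 0,"rx": 0,"ry": 0,"rz": 0}])

```text
time: 7.4
tool_pos: [0.4407, -0.1958, 0.1205]
tool_rot: [3.135, 0.002, 1.679]
contact_force: [11.8, 6.2, 0.1]
opening: 0.0095
grip_force: 30.0
```

arm_command(series=[{"x": 0,"y": 2,"z": 0,"rx": 0,"ry": 0,"rz": 0},{"x": 0,"y": 2,"z": 0,"rx": 0,"ry": 0,"rz": 0},{"x": 0,"y": 2,"z": 0,"rx": 0,"ry": 0,"rz": 0}], hand=23)

```text
time: 7.7
tool_pos: [0.4398, -0.1957, 0.1193]
tool_rot: [-3.141, -0.001, 1.68]
contact_force: [-0.3, -0.0, -0.7]
opening: 0.0227
grip_force: 0.0
```

arm_command(series=[{"x": 0,"y": 2,"z": -40,"rx": 0,"ry": 0,"rz": 0},{"x": 0,"y": 2,"z": -90,"rx": 0,"ry": 0,"rz": 0},{"x": 0,"y": 2,"z": -140,"rx": 0,"ry": 0,"rz": 0},{"x": 0,"y": 2,"z": -190,"rx": 0,"ry": 0,"rz": 0},{"x": 0,"y": 2,"z": -190,"rx": 0,"ry": 0,"rz": 0}], hand=44)

```text
time: 8.2
tool_pos: [0.444, -0.1969, 0.316]
tool_rot: [3.132, 0.008, 1.68]
contact_force: [0.1, -0.7, -0.1]
opening: 0.0437
grip_force: 0.0
```

```bash
cat >> h.py <<'E'
th=np.radians(79.5); SX=np.array([np.cos(th),np.sin(th),0]); SY=np.array([-SX[1],SX[0],0])
A=-np.sin(.61)*SX+np.cos(.61)*np.array([0,0,1]); N=np.cos(.61)*SX+np.sin(.61)*np.array([0,0,1])
D0=np.array([.599,.219,.078])
E
python3 -c "
from h import *
st(); print(pts('top','drawer_floor'),pts('top','cab_drawer0_handle'))
print('down'); goal([.56,.33,.32],[0,0,-1],SY); print('tilted'); goal([.57,.36,.30],-N,SY)"
```

```text
time 8.2
qpos [-5.7520e-01  2.4510e-01  1.5939e+00 -2.0000e-04  1.2903e+00 -6.8440e-01]
tool_pos [ 0.444  -0.1969  0.316 ]
tool_rot [3.1321 0.008  1.68  ]
contact_force [ 0.075  -0.7426 -0.0515]
opening 0.0437
grip_force 0.0
[([0.592, -0.176, 0.022], 0.87)] [([0.437, -0.195, 0.063], 0.95)]
down
1 shift [509.2 174.9 -11.5] turn [ 1.000e-01 -2.000e-01 -1.632e+02]
-1 shift [509.2 174.9 -11.5] turn [-0.2 -0.1 16.8]
tilted
1 shift [537.9 188.1   8.6] turn [  76.2   11.  -146. ]
-1 shift [537.9 188.1   8.6] turn [  7.9 -54.7  15.5]
```

arm_command(series=[{"x": 509,"y": 175,"z": -11,"rx": 0,"ry": 0,"rz": 16.8},{"x": 509,"y": 175,"z": -11,"rx": 0,"ry": 0,"rz": 16.8},{"x": 509,"y": 175,"z": -11,"rx": 0,"ry": 0,"rz": 16.8},{"x": 509,"y": 175,"z": -11,"rx": 0,"ry": 0,"rz": 16.8},{"x": 509,"y": 175,"z": -11,"rx": 0,"ry": 0,"rz": 16.8},{"x": 509,"y": 175,"z": -11,"rx": 0,"ry": 0,"rz": 16.8},{"x": 509,"y": 175,"z": -11,"rx": 0,"ry": 0,"rz": 16.8},{"x": 509,"y": 175,"z": -11,"rx": 0,"ry": 0,"rz": 16.8},{"x": 509,"y": 175,"z": -11,"rx": 0,"ry": 0,"rz": 16.8},{"x": 538,"y": 188,"z": 9,"rx": 7.9,"ry": -54.7,"rz": 15.5},{"x": 538,"y": 188,"z": 9,"rx": 7.9,"ry": -54.7,"rz": 15.5},{"x": 538,"y": 188,"z": 9,"rx": 7.9,"ry": -54.7,"rz": 15.5},{"x": 538,"y": 188,"z": 9,"rx": 7.9,"ry": -54.7,"rz": 15.5},{"x": 538,"y": 188,"z": 9,"rx": 7.9,"ry": -54.7,"rz": 15.5},{"x": 538,"y": 188,"z": 9,"rx": 7.9,"ry": -54.7,"rz": 15.5},{"x": 538,"y": 188,"z": 9,"rx": 7.9,"ry": -54.7,"rz": 15.5},{"x": 538,"y": 188,"z": 9,"rx": 7.9,"ry": -54.7,"rz": 15.5},{"x": 538,"y": 188,"z": 9,"rx": 7.9,"ry": -54.7,"rz": 15.5},{"x": 538,"y": 188,"z": 9,"rx": 7.9,"ry": -54.7,"rz": 15.5}])

```text
time: 10.3
tool_pos: [0.5709, 0.3592, 0.301]
tool_rot: [3.136, 0.96, 1.383]
contact_force: [-0.8, -0.3, -0.1]
opening: 0.0439
grip_force: 0.0
```

```bash
python3 -c "
from h import *
st(); G=D0+.048*A
for q in('top','side'): print(pts(q,'driver'),pts(q,'driver_grip'))
print('pre'); goal(G+.13*N,-N,SY); print('grasp'); goal(G+.057*N,-N,SY)
p=read_camera('side'); cv2.imwrite('pics/side1.png',p['pixels'])"
```

```text
time 10.3
qpos [ 0.6543  1.0663  0.4392 -0.8006  2.2697  0.5101]
tool_pos [0.5709 0.3592 0.301 ]
tool_rot [3.1361 0.9596 1.383 ]
contact_force [-0.831  -0.2689 -0.1126]
opening 0.0439
grip_force 0.0
[([0.27, 0.305, 0.012], 0.87), ([0.596, 0.219, 0.077], 0.55)] [([0.312, 0.322, 0.007], 0.71), ([0.588, 0.191, 0.114], 0.59)]
[([0.268, 0.308, 0.011], 0.97), ([0.6, 0.221, 0.078], 0.76)] [([0.314, 0.324, 0.015], 0.77), ([0.596, 0.196, 0.116], 0.65)]
pre
1 shift [ 58.6  53.2 107. ] turn [ -0.   -0.2 179.9]
-1 shift [ 58.6  53.2 107. ] turn [ 0.1 -0.  -0.1]
grasp
1 shift [ 58.6  53.  180. ] turn [ -0.   -0.2 179.9]
-1 shift [ 58.6  53.  180. ] turn [ 0.1 -0.  -0.1]
```

View pics/side1.png

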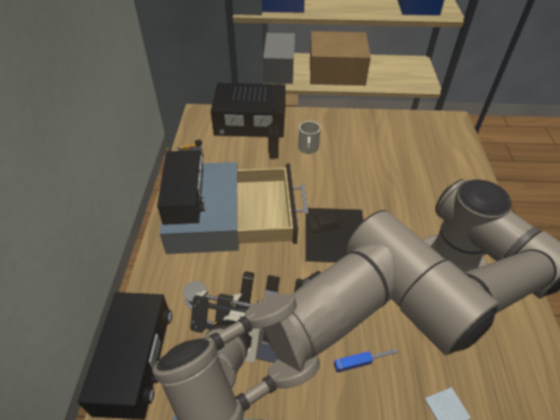

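The tilted pose is reachable. The picture shows the gripper above the stand at about (235,320), aimed at the tools, and the drawer open at (265,205). I'll step to the pregrasp.

arm_command(series=[{"x": 58,"y": 53,"z": 20,"rx": 0,"ry": 0,"rz": 0},{"x": 58,"y": 53,"z": 20,"rx": 0,"ry": 0,"rz": 0},{"x": 58,"y": 53,"z": 65,"rx": 0,"ry": 0,"rz": 0},{"x": 58,"y": 53,"z": 107,"rx": 0,"ry": 0,"rz": 0},{"x": 58,"y": 53,"z": 107,"rx": 0,"ry": 0,"rz": 0}])

```text
time: 11.25
tool_pos: [0.6126, 0.2952, 0.188]
tool_rot: [3.141, 0.963, 1.387]
contact_force: [1.5, 0.3, 0.8]
opening: 0.0439
grip_force: 0.0
```

```bash
python3 -c "
from h import *
st(); G=D0+.048*A
goal(G+.057*N,-N,SY)
p=read_camera('side'); q=read_camera('top'); a=cv2.resize(p['pixels'][250:380,150:330],None,fx=2.2,fy=2.2); b=cv2.resize(q['pixels'][160:270,110:240],None,fx=2.8,fy=2.6)
o=np.zeros((290,800,3),np.uint8); o[:a.shape[0],:a.shape[1]]=a; o[:b.shape[0],400:400+b.shape[1]]=b; cv2.imwrite('pics/pre.png',o)"
```

```text
time 11.25
qpos [ 0.5613  1.1056  0.6563 -0.7363  2.0239  0.6386]
tool_pos [0.6126 0.2952 0.188 ]
tool_rot [3.1411 0.9632 1.387 ]
contact_force [1.4627 0.288  0.816 ]
opening 0.0439
grip_force 0.0
1 shift [-2.   0.5 69.5] turn [  0.2  -0.  180. ]
-1 shift [-2.   0.5 69.5] turn [ 0.   0.1 -0. ]
```

View pics/pre.png

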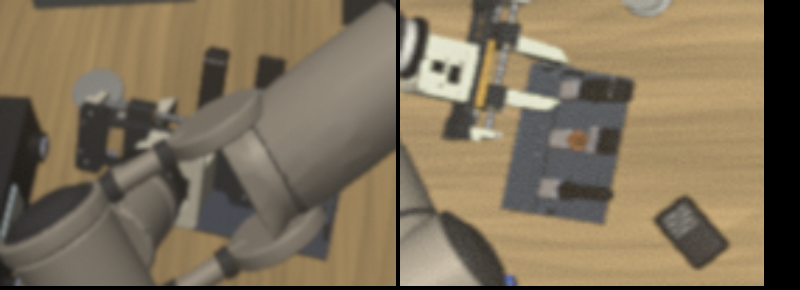

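The top crop shows the two fingertips at (570,55) and (558,103), straddling the line of the driver's handle at (605,90). The brush at (600,140) is clear. I'll advance.

arm_command(series=[{"x": -2,"y": 0,"z": 20,"rx": 0,"ry": 0,"rz": 0},{"x": -2,"y": 0,"z": 35,"rx": 0,"ry": 0,"rz": 0},{"x": -2,"y": 0,"z": 47,"rx": 0,"ry": 0,"rz": 0},{"x": -2,"y": 0,"z": 58,"rx": 0,"ry": 0,"rz": 0},{"x": -2,"y": 0,"z": 69,"rx": 0,"ry": 0,"rz": 0},{"x": -2,"y": 0,"z": 69,"rx": 0,"ry": 0,"rz": 0}])

```text
time: 11.95
tool_pos: [0.6033, 0.2396, 0.1544]
tool_rot: [3.136, 0.961, 1.383]
contact_force: [-0.3, -0.0, 1.1]
opening: 0.0434
grip_force: 0.0
```

```bash
python3 -c "
from h import *
st(); 
q=read_camera('top'); b=cv2.resize(q['pixels'][160:260,110:240],None,fx=4,fy=4,interpolation=cv2.INTER_CUBIC)
cv2.imwrite('pics/g.png',b)"
```

```text
time 11.95
qpos [ 0.5071  1.0425  0.8934 -0.721   1.8562  0.7235]
tool_pos [0.6033 0.2396 0.1544]
tool_rot [3.1358 0.961  1.3831]
contact_force [-0.2603 -0.029   1.0895]
opening 0.0434
grip_force 0.0
```

View pics/g.png

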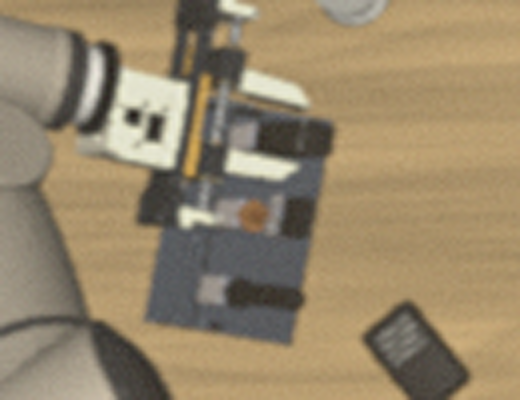

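Fingers sit on both sides of the square handle at (295,135), clear of the brush at (295,215). I'll move 4 mm further in and close.

arm_command(series=[{"x": 1,"y": 0,"z": 4,"rx": 0,"ry": 0,"rz": 0},{"x": 1,"y": 0,"z": 4,"rx": 0,"ry": 0,"rz": 0}])

```text
time: 12.2
tool_pos: [0.6024, 0.2375, 0.151]
tool_rot: [3.136, 0.961, 1.384]
contact_force: [-0.1, 1.2, -0.1]
opening: 0.044
grip_force: 0.0
```

arm_command(series=[{"x": 0,"y": 0,"z": 0,"rx": 0,"ry": 0,"rz": 0},{"x": 0,"y": 0,"z": 0,"rx": 0,"ry": 0,"rz": 0},{"x": 0,"y": 0,"z": 0,"rx": 0,"ry": 0,"rz": 0},{"x": 0,"y": 0,"z": 0,"rx": 0,"ry": 0,"rz": 0}], hand=15, squeeze=45)

```text
time: 12.6
tool_pos: [0.6023, 0.2371, 0.1512]
tool_rot: [3.136, 0.961, 1.384]
contact_force: [-0.7, 0.6, 0.6]
opening: 0.0259
grip_force: 44.7
```

```bash
python3 -c "
from h import *
st(); s=observe(); R=Ro.from_euler('xyz',s['tool_rot']); print('A in tool',R.inv().apply(A),'axis pt in tool mm',1000*R.inv().apply(D0+.048*A-s['tool_pos']))"
```

```text
time 12.6
qpos [ 0.5051  1.0415  0.9055 -0.7203  1.8468  0.7291]
tool_pos [0.6023 0.2371 0.1512]
tool_rot [3.1362 0.9612 1.3837]
contact_force [-0.7097  0.632   0.6111]
opening 0.0259
grip_force 44.7045
A in tool [-9.99997531e-01  2.17482553e-03  4.56672565e-04] axis pt in tool mm [ 1.47741780e+00 -3.17077313e-02  5.70497554e+01]
```

arm_command(series=[{"x": -6,"y": 0,"z": 0,"rx": 0,"ry": 0,"rz": 0},{"x": -16,"y": 0,"z": 0,"rx": 0,"ry": 0,"rz": 0},{"x": -28,"y": 0,"z": 0,"rx": 0,"ry": 0,"rz": 0},{"x": -40,"y": 0,"z": 0,"rx": 0,"ry": 0,"rz": 0}])

```text
time: 13.0
tool_pos: [0.5979, 0.2136, 0.1849]
tool_rot: [3.136, 0.961, 1.383]
contact_force: [0.4, 0.3, -1.9]
opening: 0.0256
grip_force: 44.7
```

arm_command(series=[{"x": -12,"y": 0,"z": 0,"rx": 0,"ry": 0,"rz": 0},{"x": -25,"y": 0,"z": 0,"rx": 0,"ry": 0,"rz": 0},{"x": -40,"y": 0,"z": 0,"rx": 0,"ry": 0,"rz": 0},{"x": -60,"y": 0,"z": 0,"rx": 0,"ry": 0,"rz": 0},{"x": -80,"y": 0,"z": 0,"rx": 0,"ry": 0,"rz": 0},{"x": -100,"y": 0,"z": 0,"rx": 0,"ry": 0,"rz": 0}])

```text
time: 13.6
tool_pos: [0.5871, 0.1573, 0.2672]
tool_rot: [3.136, 0.961, 1.384]
contact_force: [-0.2, 0.4, -1.7]
opening: 0.0261
grip_force: 44.7
```

```bash
python3 -c "
from h import *
st()
p=read_camera('side'); q=read_camera('top')
for c in(p,q): print([(np.round(d['point'],3).tolist(),round(d['confidence'],2)) for d in mark_of(c,'driver')+mark_of(c,'driver_grip')])
o=np.zeros((420,790,3),np.uint8); o[:,:390]=p['pixels'][:,100:490]; o[:,400:]=q['pixels'][:,50:440]; cv2.imwrite('pics/held.png',o)"
```

```text
time 13.6
qpos [ 0.4182  0.8162  1.0581 -0.78    1.8441  0.6155]
tool_pos [0.5871 0.1573 0.2672]
tool_rot [3.1363 0.9612 1.3837]
contact_force [-0.2243  0.3788 -1.7262]
opening 0.0261
grip_force 44.6983
[([0.267, 0.31, 0.012], 0.71)]
[([0.586, 0.135, 0.198], 0.54), ([0.577, 0.111, 0.232], 0.56)]
```

View pics/held.png

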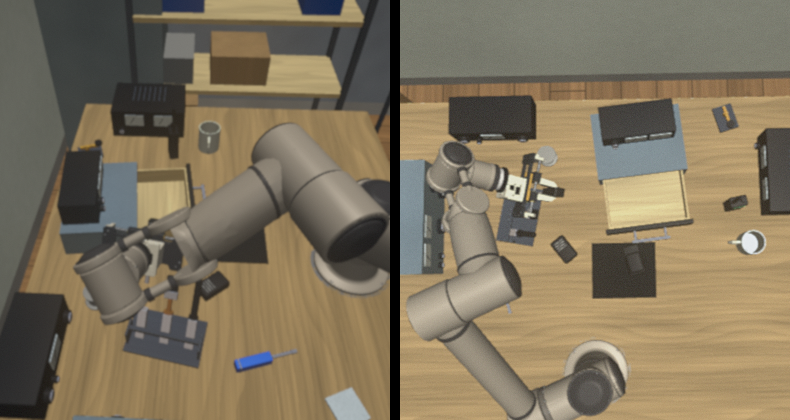

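The driver is out of the stand and held at left (150,245). The brush and screwdriver are still in the sleeves, and the open drawer is clear. Next I'll compute the laying poses.

```bash
cat >> h.py <<'E'
Zu=np.array([0,0,1.])
def lay(gx,gz,beta,F,dy=0,ax=.0015,off=.057):
    b=np.radians(beta); a=-np.cos(b)*CX+np.sin(b)*Zu; n=np.cos(b)*Zu+np.sin(b)*CX
    g=F+gx*CX+dy*CY; g[2]=gz
    tcp=g+a*ax+n*off   # grip point lies at tool (ax,0,off), tool x=-a
    print("beta",beta,np.round(tcp,4)); goal(tcp,-n,np.cross(-n,-a))
E
python3 -c "
from h import *
print(pts('top','drawer_floor'),pts('side','drawer_floor'),pts('top','cab_drawer0_handle'),pts('side','cab_drawer0_handle'))
F=np.array([.592,-.178,0]); lay(-.048,.24,30,F)
p=read_camera('top'); d=trace(p,'cab_drawer0_handle')[0]; v,u=np.nonzero(d['pixels']); w=onplane(p,np.c_[u,v],.086)[:,:2]; print(cv2.minAreaRect((w*1000).astype(np.float32)))"
```

```text
[([0.595, -0.176, 0.022], 0.59)] [([0.595, -0.174, 0.018], 0.83)] [([0.439, -0.195, 0.062], 0.91)] [([0.436, -0.195, 0.062], 0.63)]
beta 30 [ 0.5713 -0.1802  0.2901]
1 shift [-212.4   45.7  261.4] turn [50.1 21.5 54.4]
-1 shift [-212.4   45.7  261.4] turn [ -24.7   57.6 -111.4]
((544.4531860351562, -181.60556030273438), (220.48602294921875, 285.06488037109375), 6.473517417907715)
```

arm_command(series=[{"x": -212,"y": 46,"z": 261,"rx": 50.1,"ry": 21.5,"rz": 54.4},{"x": -212,"y": 46,"z": 261,"rx": 50.1,"ry": 21.5,"rz": 54.4},{"x": -212,"y": 46,"z": 261,"rx": 50.1,"ry": 21.5,"rz": 54.4},{"x": -212,"y": 46,"z": 261,"rx": 50.1,"ry": 21.5,"rz": 54.4},{"x": -212,"y": 46,"z": 261,"rx": 50.1,"ry": 21.5,"rz": 54.4},{"x": -212,"y": 46,"z": 261,"rx": 50.1,"ry": 21.5,"rz": 54.4},{"x": -212,"y": 46,"z": 261,"rx": 50.1,"ry": 21.5,"rz": 54.4},{"x": -212,"y": 46,"z": 261,"rx": 50.1,"ry": 21.5,"rz": 54.4},{"x": -212,"y": 46,"z": 261,"rx": 50.1,"ry": 21.5,"rz": 54.4},{"x": -212,"y": 46,"z": 261,"rx": 50.1,"ry": 21.5,"rz": 54.4},{"x": -212,"y": 46,"z": 261,"rx": 50.1,"ry": 21.5,"rz": 54.4},{"x": -212,"y": 46,"z": 261,"rx": 50.1,"ry": 21.5,"rz": 54.4},{"x": -212,"y": 46,"z": 261,"rx": 50.1,"ry": 21.5,"rz": 54.4}])

```text
time: 15.7
tool_pos: [0.5718, -0.1786, 0.2901]
tool_rot: [-3.141, 0.524, 0.11]
contact_force: [-0.6, -1.0, -2.1]
opening: 0.0256
grip_force: 44.7
```

```bash
python3 -c "
from h import *
st(); F=np.array([.592,-.177,0])
lay(-.048,.24,30,F);lay(-.048,.13,30,F);lay(-.048,.096,30,F); lay(-.043,.066,15,F); lay(-.041,.037,0,F)
for c in('side','top'):
    p=read_camera(c); print([(np.round(d['point'],3).tolist(),round(d['confidence'],2)) for d in mark_of(p,'driver')+mark_of(p,'driver_grip')])
"
```

```text
time 15.7
qpos [-0.339   0.7377  0.9451 -0.2335  1.9294  1.0919]
tool_pos [ 0.5718 -0.1786  0.2901]
tool_rot [-3.141   0.5235  0.1104]
contact_force [-0.5714 -1.0221 -2.1201]
opening 0.0256
grip_force 44.6972
beta 30 [ 0.5713 -0.1792  0.2901]
1 shift [-0.5  0.5  0.3] turn [ 0.1 -0.   0.2]
-1 shift [-0.5  0.5  0.3] turn [ 0.000e+00  1.000e-01 -1.798e+02]
beta 30 [ 0.5713 -0.1792  0.1801]
1 shift [54.5  0.6 95.6] turn [ 0.1 -0.   0.2]
-1 shift [54.5  0.6 95.6] turn [ 0.000e+00  1.000e-01 -1.798e+02]
beta 30 [ 0.5713 -0.1792  0.1461]
1 shift [ 71.5   0.6 125. ] turn [ 0.1 -0.   0.2]
-1 shift [ 71.5   0.6 125. ] turn [ 0.000e+00  1.000e-01 -1.798e+02]
beta 15 [ 0.5625 -0.1802  0.1214]
1 shift [ 76.1   0.6 150.8] turn [ 0.1 15.   0.2]
-1 shift [ 76.1   0.6 150.8] turn [-2.350e+01  1.000e-01 -1.783e+02]
beta 0 [ 0.5497 -0.1815  0.094 ]
1 shift [ 78.8   0.5 181. ] turn [ 0.  30.   0.2]
-1 shift [ 78.8   0.5 181. ] turn [ -46.5    0.  -173.7]
[([0.265, 0.309, 0.011], 0.81), ([0.739, 0.157, -0.003], 0.72), ([0.588, -0.176, 0.216], 0.54), ([0.763, -0.16, -0.007], 0.17), ([0.318, 0.323, 0.014], 0.9), ([0.547, -0.178, 0.235], 0.5)]
[([0.272, 0.308, 0.012], 0.65), ([0.588, -0.177, 0.218], 0.59), ([0.313, 0.324, 0.011], 0.82), ([0.541, -0.183, 0.239], 0.62)]
```

arm_command(series=[{"x": 20,"y": 0,"z": 36,"rx": 0,"ry": 0,"rz": 0},{"x": 40,"y": 0,"z": 70,"rx": 0,"ry": 0,"rz": 0},{"x": 52,"y": 0,"z": 91,"rx": 0,"ry": 0,"rz": 0},{"x": 60,"y": 0,"z": 105,"rx": 0,"ry": 0,"rz": 0},{"x": 66,"y": 0,"z": 115,"rx": 0,"ry": 0,"rz": 0},{"x": 71,"y": 0,"z": 125,"rx": 0,"ry": 0,"rz": 0},{"x": 71,"y": 0,"z": 125,"rx": 0,"ry": 0,"rz": 0}])

```text
time: 16.7
tool_pos: [0.5703, -0.1797, 0.1454]
tool_rot: [-3.14, 0.524, 0.107]
contact_force: [-0.0, 0.3, -1.3]
opening: 0.0259
grip_force: 44.7
```

```bash
python3 -c "
from h import *
st(); F=np.array([.592,-.177,0])
lay(-.043,.066,15,F); lay(-.041,.042,0,F)
print(pts('top','cab_drawer0_handle'))
p=read_camera('side'); q=read_camera('top'); a=cv2.resize(p['pixels'][140:270,140:330],None,fx=2,fy=2,interpolation=cv2.INTER_CUBIC); b=cv2.resize(q['pixels'][90:210,230:350],None,fx=3,fy=3,interpolation=cv2.INTER_CUBIC)
o=np.zeros((360,760,3),np.uint8); o[:260,:380]=a; o[:,390:750]=b; cv2.imwrite('pics/low.png',o)"
```

```text
time 16.7
qpos [-0.3419  0.8522  1.1232 -0.2181  1.6455  1.159 ]
tool_pos [ 0.5703 -0.1797  0.1454]
tool_rot [-3.1397  0.5244  0.1075]
contact_force [-0.0489  0.2764 -1.3049]
opening 0.0259
grip_force 44.6972
beta 15 [ 0.5625 -0.1802  0.1214]
1 shift [ 5.2 -0.4 24.6] turn [-0.1 15.   0. ]
-1 shift [ 5.2 -0.4 24.6] turn [-2.360e+01 -1.000e-01 -1.784e+02]
beta 0 [ 0.5497 -0.1815  0.099 ]
1 shift [ 5.3 -0.3 50.5] turn [-0.1 30.   0. ]
-1 shift [ 5.3 -0.3 50.5] turn [-4.660e+01 -1.000e-01 -1.738e+02]
[([0.442, -0.193, 0.064], 0.88), ([0.42, -0.529, -0.002], 0.43)]
```

View pics/low.png

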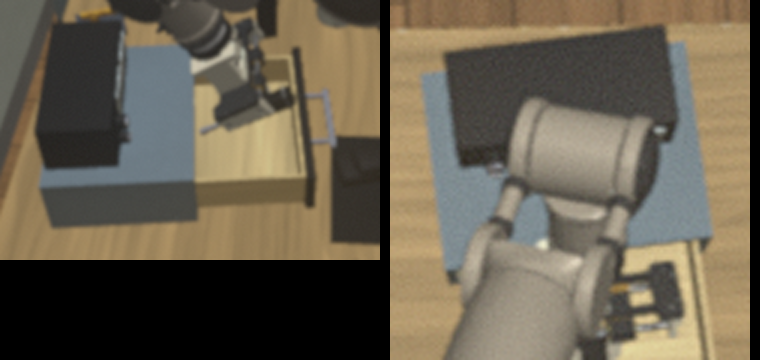

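The side crop shows the driver held above the drawer floor, its shaft tip at (205,130) clear of the roof edge at (195,150), and the handle at (285,100) behind the front. I'll level it in two steps.

arm_command(series=[{"x": 3,"y": 0,"z": 12,"rx": 0,"ry": 7.5,"rz": 0},{"x": 5,"y": 0,"z": 24,"rx": 0,"ry": 15,"rz": 0},{"x": 5,"y": 0,"z": 33,"rx": 0,"ry": 20,"rz": 0},{"x": 5,"y": 0,"z": 42,"rx": 0,"ry": 25,"rz": 0},{"x": 5,"y": 0,"z": 50,"rx": 0,"ry": 30,"rz": 0},{"x": 5,"y": 0,"z": 50,"rx": 0,"ry": 30,"rz": 0}])

```text
time: 17.5
tool_pos: [0.5483, -0.1821, 0.1011]
tool_rot: [-3.14, 0.0, 0.105]
contact_force: [-0.5, 0.4, -2.2]
opening: 0.0256
grip_force: 44.7
```

arm_command(series=[{"x": 0,"y": 0,"z": 3,"rx": 0,"ry": 0,"rz": 0},{"x": 0,"y": 0,"z": 5,"rx": 0,"ry": 0,"rz": 0},{"x": 0,"y": 0,"z": 6,"rx": 0,"ry": 0,"rz": 0},{"x": 0,"y": 0,"z": 6,"rx": 0,"ry": 0,"rz": 0}])

```text
time: 17.9
tool_pos: [0.5517, -0.1826, 0.096]
tool_rot: [3.14, -0.002, 0.108]
contact_force: [-1.1, -1.7, 7.0]
opening: 0.0257
grip_force: 45.0
```

arm_command(series=[{"x": 0,"y": 0,"z": 1,"rx": 0,"ry": 0,"rz": 0},{"x": 0,"y": 0,"z": 2,"rx": 0,"ry": 0,"rz": 0},{"x": 0,"y": 0,"z": 2,"rx": 0,"ry": 0,"rz": 0}])

```text
time: 18.2
tool_pos: [0.5523, -0.1826, 0.0945]
tool_rot: [3.139, -0.004, 0.108]
contact_force: [0.8, -1.4, 8.6]
opening: 0.0258
grip_force: 45.0
```

```bash
python3 -c "
from h import *
st(); 
for c in('side','top','side'):
    p=read_camera(c); print([(np.round(d['point'],3).tolist(),round(d['confidence'],2)) for d in mark_of(p,'driver')+mark_of(p,'driver_grip') if d['point'][1]<0])
p=read_camera('side'); a=cv2.resize(p['pixels'][150:250,190:320],None,fx=5,fy=5,interpolation=cv2.INTER_CUBIC); cv2.imwrite('pics/flat.png',a)"
```

```text
time 18.2
qpos [-4.5110e-01  6.6020e-01  1.5935e+00  3.0000e-04  8.8350e-01  1.0118e+00]
tool_pos [ 0.5523 -0.1826  0.0945]
tool_rot [ 3.1395 -0.0038  0.1077]
contact_force [ 0.8003 -1.3969  8.6141]
opening 0.0258
grip_force 45.0031
[([0.602, -0.178, 0.036], 0.47), ([0.558, -0.178, 0.035], 0.55)]
[([0.551, -0.182, 0.037], 0.41)]
[([0.606, -0.176, 0.032], 0.53), ([0.558, -0.177, 0.035], 0.52), ([0.758, -0.159, -0.008], 0.24)]
```

View pics/flat.png

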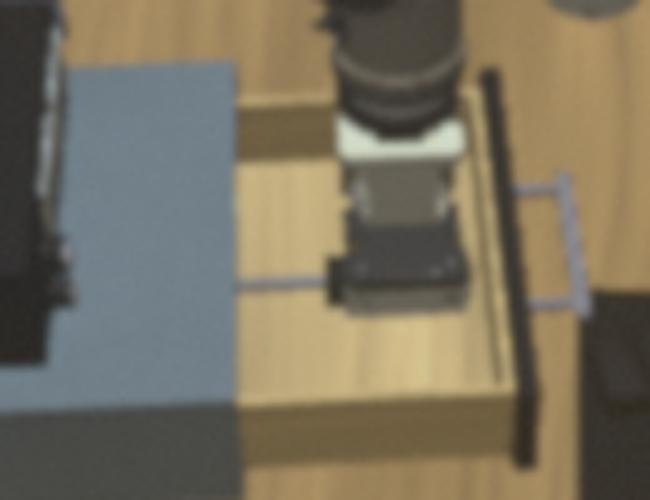

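The crop shows the handle lying level at (400,270) inside the drawer and the shaft under the roof edge at (240,285). The marks give the axis at z ≈ 0.035, so it rests on the floor. I'll ease the grip so it seats, then release.

arm_command(series=[{"x": 0,"y": 0,"z": 1,"rx": 0,"ry": 0,"rz": 0},{"x": 0,"y": 0,"z": 1,"rx": 0,"ry": 0,"rz": 0},{"x": 0,"y": 0,"z": 1,"rx": 0,"ry": 0,"rz": 0}], squeeze=6)

```text
time: 19.0
tool_pos: [0.5523, -0.1826, 0.0933]
tool_rot: [3.14, -0.004, 0.107]
contact_force: [0.7, -1.0, 7.8]
opening: 0.026
grip_force: 6.0
```

arm_command(series=[{"x": 0,"y": 0,"z": 0,"rx": 0,"ry": 0,"rz": 0},{"x": 0,"y": 0,"z": 0,"rx": 0,"ry": 0,"rz": 0},{"x": 0,"y": 0,"z": 0,"rx": 0,"ry": 0,"rz": 0},{"x": 0,"y": 0,"z": 0,"rx": 0,"ry": 0,"rz": 0}], hand=44)

```text
time: 19.4
tool_pos: [0.5503, -0.1819, 0.0914]
tool_rot: [-3.141, -0.0, 0.107]
contact_force: [-0.3, 0.2, 0.5]
opening: 0.0434
grip_force: 0.0
```

arm_command(series=[{"x": 0,"y": 0,"z": -15,"rx": 0,"ry": 0,"rz": 0},{"x": 0,"y": 0,"z": -45,"rx": 0,"ry": 0,"rz": 0},{"x": 0,"y": 0,"z": -90,"rx": 0,"ry": 0,"rz": 0},{"x": 0,"y": 0,"z": -140,"rx": 0,"ry": 0,"rz": 0},{"x": 0,"y": 0,"z": -140,"rx": 0,"ry": 0,"rz": 0}])

```text
time: 19.9
tool_pos: [0.5528, -0.1833, 0.2389]
tool_rot: [3.135, -0.012, 0.107]
contact_force: [0.7, -1.5, 0.0]
opening: 0.0438
grip_force: 0.0
```

```bash
python3 -c "
from h import *
st(); 
for c in('side','top'):
    p=read_camera(c); print([(np.round(d['point'],3).tolist(),round(d['confidence'],2)) for d in mark_of(p,'driver')+mark_of(p,'driver_grip')+mark_of(p,'cab_drawer0_handle') if d['point'][1]<0])
H=np.array([.439,-.195,0])-.05*CX
for z in(.25,.118): goal([H[0],H[1],z],[0,0,-1],CY)"
```

```text
time 19.9
qpos [-4.5220e-01  4.8500e-01  1.4517e+00  1.2000e-03  1.1912e+00  1.0115e+00]
tool_pos [ 0.5528 -0.1833  0.2389]
tool_rot [ 3.1353 -0.0123  0.1066]
contact_force [ 0.6894 -1.5243  0.0025]
opening 0.0438
grip_force 0.0
[([0.605, -0.179, 0.031], 0.68), ([0.558, -0.18, 0.034], 0.61), ([0.438, -0.194, 0.06], 0.7)]
[([0.553, -0.181, 0.033], 0.42), ([0.438, -0.194, 0.061], 0.96)]
1 shift [-161.5    1.2  -19.5] turn [1.0e-01 2.0e-01 1.8e+02]
-1 shift [-161.5    1.2  -19.5] turn [-0.1  0.1 -0. ]
1 shift [-161.3    1.5  112.5] turn [1.0e-01 2.0e-01 1.8e+02]
-1 shift [-161.3    1.5  112.5] turn [-0.1  0.1 -0. ]
```

arm_command(series=[{"x": -50,"y": 1,"z": -20,"rx": 0,"ry": 0,"rz": 0},{"x": -100,"y": 1,"z": -20,"rx": 0,"ry": 0,"rz": 0},{"x": -161,"y": 1,"z": -15,"rx": 0,"ry": 0,"rz": 0},{"x": -161,"y": 1,"z": 0,"rx": 0,"ry": 0,"rz": 0},{"x": -161,"y": 1,"z": 40,"rx": 0,"ry": 0,"rz": 0},{"x": -161,"y": 1,"z": 85,"rx": 0,"ry": 0,"rz": 0},{"x": -161,"y": 1,"z": 114,"rx": 0,"ry": 0,"rz": 0},{"x": -161,"y": 1,"z": 114,"rx": 0,"ry": 0,"rz": 0}], hand=2)

```text
time: 21.1
tool_pos: [0.3882, -0.1987, 0.1142]
tool_rot: [-3.135, 0.005, 0.106]
contact_force: [0.6, 1.2, 0.9]
opening: 0.0023
grip_force: 0.0
```

```bash
python3 -c "
from h import *
st(); E=np.array([.606,-.178,.118])-.015*CX; goal(E,[0,0,-1],CY)"
```

```text
time 21.1
qpos [-6.4990e-01  4.3700e-01  1.9787e+00  1.8000e-03  7.3440e-01  8.1330e-01]
tool_pos [ 0.3882 -0.1987  0.1142]
tool_rot [-3.1349  0.0053  0.1063]
contact_force [0.5592 1.2018 0.9493]
opening 0.0023
grip_force 0.0
1 shift [203.7   2.5  -4.9] turn [  0.5   0.6 180. ]
-1 shift [203.7   2.5  -4.9] turn [-0.4  0.3 -0. ]
```

arm_command(series=[{"x": 15,"y": 0,"z": 0,"rx": 0,"ry": 0,"rz": 0},{"x": 28,"y": 0,"z": 0,"rx": 0,"ry": 0,"rz": 0},{"x": 36,"y": 0,"z": 0,"rx": 0,"ry": 0,"rz": 0},{"x": 44,"y": 0,"z": 0,"rx": 0,"ry": 0,"rz": 0},{"x": 54,"y": 0,"z": 0,"rx": 0,"ry": 0,"rz": 0},{"x": 66,"y": 0,"z": 0,"rx": 0,"ry": 0,"rz": 0},{"x": 80,"y": 0,"z": 0,"rx": 0,"ry": 0,"rz": 0},{"x": 94,"y": 0,"z": 0,"rx": 0,"ry": 0,"rz": 0},{"x": 108,"y": 0,"z": 0,"rx": 0,"ry": 0,"rz": 0},{"x": 122,"y": 0,"z": 0,"rx": 0,"ry": 0,"rz": 0},{"x": 136,"y": 0,"z": 0,"rx": 0,"ry": 0,"rz": 0},{"x": 150,"y": 0,"z": 0,"rx": 0,"ry": 0,"rz": 0},{"x": 162,"y": 0,"z": 0,"rx": 0,"ry": 0,"rz": 0},{"x": 172,"y": 0,"z": 0,"rx": 0,"ry": 0,"rz": 0},{"x": 180,"y": 0,"z": 0,"rx": 0,"ry": 0,"rz": 0},{"x": 186,"y": 0,"z": 0,"rx": 0,"ry": 0,"rz": 0},{"x": 190,"y": 0,"z": 0,"rx": 0,"ry": 0,"rz": 0}])

```text
time: 22.8
tool_pos: [0.5795, -0.1797, 0.1175]
tool_rot: [-3.141, -0.001, 0.107]
contact_force: [-1.1, 0.2, 1.5]
opening: 0.0021
grip_force: 0.5
```

arm_command(series=[{"x": 4,"y": 0,"z": 0,"rx": 0,"ry": 0,"rz": 0},{"x": 8,"y": 0,"z": 0,"rx": 0,"ry": 0,"rz": 0},{"x": 11,"y": 0,"z": 0,"rx": 0,"ry": 0,"rz": 0},{"x": 13,"y": 0,"z": 0,"rx": 0,"ry": 0,"rz": 0}])

```text
time: 23.2
tool_pos: [0.59, -0.1787, 0.1176]
tool_rot: [-3.14, 0.005, 0.107]
contact_force: [-15.2, -1.6, 9.0]
opening: 0.002
grip_force: 7.9
```

arm_command(series=[{"x": 2,"y": 0,"z": 0,"rx": 0,"ry": 0,"rz": 0},{"x": 3,"y": 0,"z": 0,"rx": 0,"ry": 0,"rz": 0},{"x": 3,"y": 0,"z": 0,"rx": 0,"ry": 0,"rz": 0}])

```text
time: 23.5
tool_pos: [0.5904, -0.1787, 0.1176]
tool_rot: [-3.139, 0.011, 0.107]
contact_force: [-21.5, -2.9, 12.3]
opening: 0.0018
grip_force: 10.8
```

arm_command(series=[{"x": -5,"y": 0,"z": 0,"rx": 0,"ry": 0,"rz": 0},{"x": -25,"y": 0,"z": 0,"rx": 0,"ry": 0,"rz": 0},{"x": -60,"y": 0,"z": 0,"rx": 0,"ry": 0,"rz": 0},{"x": -100,"y": 0,"z": -10,"rx": 0,"ry": 0,"rz": 0},{"x": -120,"y": 0,"z": -50,"rx": 0,"ry": 0,"rz": 0},{"x": -120,"y": 0,"z": -100,"rx": 0,"ry": 0,"rz": 0},{"x": -120,"y": 0,"z": -150,"rx": 0,"ry": 0,"rz": 0},{"x": -120,"y": 0,"z": -150,"rx": 0,"ry": 0,"rz": 0}])

```text
time: 24.3
tool_pos: [0.4782, -0.1928, 0.275]
tool_rot: [3.133, -0.013, 0.106]
contact_force: [0.3, 1.3, -0.1]
opening: 0.0021
grip_force: 0.0
```

```bash
python3 -c "
from h import *
st(); print(pts('top','cab_drawer0_handle'),pts('side','cab_drawer0_handle'))
p=read_camera('side'); q=read_camera('top')
for n in('mug','handheld','spool','mouse','handmic','screwdriver','brush'): print(n,[(np.round(d['point'],3).tolist(),round(d['confidence'],2)) for d in mark_of(p,n)[:2]])
o=np.zeros((420,790,3),np.uint8); o[:,:390]=p['pixels'][:,100:490]; o[:,400:]=q['pixels'][:,100:490]; cv2.imwrite('pics/end.png',o)"
```

```text
time 24.3
qpos [-5.3260e-01  3.3250e-01  1.5881e+00  1.4000e-03  1.2051e+00  9.3170e-01]
tool_pos [ 0.4782 -0.1928  0.275 ]
tool_rot [ 3.1332 -0.0135  0.1061]
contact_force [ 0.3083  1.2617 -0.1329]
opening 0.0021
grip_force 0.0
[([0.603, -0.177, 0.066], 0.6)] [([0.603, -0.174, 0.06], 0.82)]
mug [([0.422, -0.533, -0.002], 0.82)]
handheld []
spool [([0.738, 0.157, 0.0], 0.58)]
mouse [([0.374, -0.136, 0.002], 0.92), ([0.763, -0.162, -0.006], 0.51)]
handmic [([0.415, 0.104, -0.002], 0.84)]
screwdriver [([0.467, 0.245, 0.077], 0.51)]
brush [([0.539, 0.236, 0.075], 0.63)]
```

View pics/end.png

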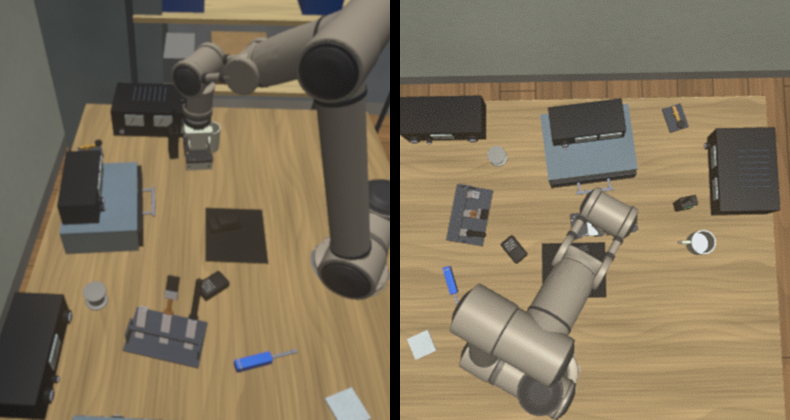

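The drawer is shut: its front is flush with the unit at left (140,205), the bar is at x ≈ 0.604, and the push met a hard stop. The other tools and bench items have not moved, and the arm is clear. I'll hand in.

```bash
python3 -c "
from cell import *
print(hand_in())"
```

```text
the job is handed in; nothing more can be done
None
```

The black square-handled driver was laid flat in the drawer before release, the drawer was pushed fully shut to its stop, and I handed the job in at about 24.5 s; the other tools and bench items stayed where they were.

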